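# Roll check of a shaft on the surface plate

## Task

Give the steel shaft on the granite surface plate its roll check: with a fingertip on top of it, roll it one full turn across the plate towards the dial-gauge stand, so that its red paint line goes right under and comes back uppermost, and leave it lying there at rest. It has to roll, not skid; push it only from above, never pinch or lift it, and leave everything else where it stands.

Things in the scene. Friction and masses are not known exactly. Their poses are not given: they have to be found in the camera images.
- shaft: Hollow steel shaft, loose on the plate, 30 mm diameter, 170 mm long, 0.6 kg. Origin on its axis, half-way along, 15 mm above the plate. Own x runs along it; a 6 mm red line runs along it on its own +z side, uppermost at the start. Full turn = 94 mm of travel; a fingertip on its crown moves twice as far as the shaft, so several strokes are needed. Let go, it stops within millimetres.
- plate: Black granite surface plate, fixed and level, 400 mm (own x) by 630 mm (own y) and 80 mm high with its feet. Origin at the centre of its underside, on the bench; its top is 80 mm above that. The shaft lies across the middle of it, within about 8 degrees of the plate's x axis, and rolls along the plate's y axis.
- dial_stand: Dial gauge on a stand, loose, at one of the two far corners of the plate (its left or right end): grey base 60 (x) by 70 (y) by 30 mm, steel column to 200 mm, cross arm with a 44 mm round dial 135 mm above the plate reaching 75 mm towards the robot. Origin at the centre of the base's underside, on the plate.
- v_block: Dark steel V-block, loose, 45 x 50 x 40 mm high, at the plate's other far corner. Origin at the centre of its underside.
- setting_block: Bright steel setting block with holes, loose, 25 (x) by 75 (y) by 50 mm high, at the plate's far edge near the middle. Origin at the centre of its underside.
- bush: Bronze bearing bush standing on end, loose, 38 mm outside diameter, 28 mm high, near the plate's edge towards the robot. Origin at the centre of its underside.
- blue_carton: Blue carton, loose, 160 x 130 x 120 mm high, on the bench to the left or right of the plate. Origin at the centre of its underside.
- turbo: Turbocharger standing on its dark turbine housing, loose, 4 kg, about 130 mm across and 135 mm high, on the bench to the left or right of the plate. Origin at the centre of its underside.
Mind the look-alikes: they are no part of the job. Of the things shaped like the shaft, the steel one is meant. What is shaped like the dial_stand but green is not meant.

How it is judged:
On the way:
1. half-way: the red line has gone underneath, with the shaft about half a circumference (47 mm) along, as it is when it rolls without skidding (angle between shaft's own z axis and vertical above 2.3 rad and distance of shaft from where it was at the start of the episode between 0.03 and 0.064 m), for 0.02 s.
At the end, for the whole second after the job is handed in: The shaft lies at rest on the plate one full turn nearer the dial-gauge stand's end: 94 mm from where it began (give or take 14 mm), with the red line uppermost within 24 degrees (angle between shaft's own z axis and vertical below 0.42 rad and distance of shaft from where it was at the start of the episode between 0.08 and 0.108 m and ((y of dial_stand in the frame of plate above 0 m and y of shaft in the frame of plate above 0.03 m) or (y of dial_stand in the frame of plate below 0 m and y of shaft in the frame of plate below -0.03 m)) and z of shaft in the frame of plate between 0.09 and 0.1 m and linear speed of shaft below 0.01 m/s and angular speed of shaft below 0.5 rad/s); the robot touches nothing.
It fails at once if the shaft is lifted off the plate, or falls from it (z of shaft in the frame of plate above 0.103 m or z of shaft in the frame of plate below 0.085 m).
It fails at once if a fingertip touches the shaft from beside it, below half its height, instead of from above (contact force between the fingers and shaft above 0.5 N and z of the grasp point in the frame of plate below 0.11 m).
It fails at once if something else on the plate or bench is pushed more than 10 mm or knocked over (distance of any of dial_stand, v_block, setting_block, bush, blue_carton, turbo from where it was at the start of the episode above 0.01 m or angle between any of dial_stand, v_block, setting_block, bush, blue_carton, turbo's own z axis and vertical above 0.2 rad).
It also fails if it takes over 45 s, if anything falls off the work surface, if the arm or the gripper's body presses on something with over 40 N, if the wrist force passes 120 N, or if a joint passes its speed limit or range.

## Robot

A 7-joint arm with a two-finger parallel gripper is mounted at the origin on the work surface. World frame = base frame: x ahead of the robot, y to its left, z up, the work surface at z = 0. Lengths are in m, angles in rad, forces in N, time in s.
With the tool pointing down it reaches from about 0.4 to 0.75 m from the base axis. Payload 19.5 kg.
Tool frame: the origin (TCP) lies midway between the tips of the shut fingers; the grasp point (between the pads) lies 19 mm behind it; z points along the fingers, y is the direction in which the jaws open and shut (so a half turn about z gives the same grasp; the last joint's range is limited). The gripper opens to 85 mm and grips with 20 to 120 N. Pads are 22 mm wide; open, the fingers measure 114 mm over their backs; the gripper's body (76 mm by 85 mm) begins 54 mm behind the grasp point. The pads swing forward as they close: fully open they stand 13 mm farther back than shut.
Start: joints at [1.219, 0.707, -0.028, 1.485, 0.022, 0.951, -0.075], TCP at [0.175, -0.548, 0.231] pointing down, gripper open.
Joint ranges: [-2.71, 2.71], [-0.32, 2.16], [-1.57, 1.52], [0, 2.45], [-1.46, 4.6], [0, 2.02], [-2.83, 2.83]. Speed limits (rad/s): [1.89, 1.89, 2.57, 2.57, 3.01, 3.01, 3.01].

## Interface

Orientations are given as a rotation vector (axis times angle).
In Python, from plant import bot gives the robot as it stands.
- The arm moves only by the shell command python3 -m pendant 'ROWS' [OPENING]. ROWS is a JSON object of lists of equal length, an entry for each row: "travel": the shift along the world's x, y, z scaled (see below), a list of three; "twist": the turn about the world's z scaled (see below). In form: {"travel": [[x, y, z], ...], "twist": [twist, ...]}. A call has 1 to 20 rows; each row is the pose to reach, as a shift and turn from the pose commanded when the call began; what a row does not reach only later rows make up. The controller multiplies each number of a shift by 800 mm and each number of a turn by 0.5 rad. A row lasts 1/12 s, in which the tool goes at most 41.7 mm and 7.16 degrees, less where a joint would pass 70% of its speed; a pose out of reach is approached as far as the arm can. A call with a number of a shift or a turn outside -1 to 1 is refused whole. A call with a gripper value outside its range is refused whole. OPENING is the opening, from -1 (shut) to 1 (fully open), so that 0 is half open, set as the call begins (- or left out, the last holds). The fingers move at their own pace and stop on an object; the grip force is fixed at half the most. Time passes only in rows, so rows that repeat a pose let the fingers close. It gives the time, the measured TCP pose, the force and the opening at its end, in the units of the state.
- bot.observe(): the state, without advancing time (a new reading comes with each control period).
- bot.capture(name): name is "scene" or "side" or "wrist"; returns the picture (400x640x3 uint8, red, green, blue); there is no depth.
- bot.camera_params(name): a dict with "fov_y" (degrees; the focal length in pixels is half the picture's height over the tangent of half this angle, whatever the lens; pixels are square), "cx", "cy" (the principal point, pixels), "dist" ([k1, k2, p1, p2, k3] as OpenCV has them; the pictures are not rectified), "camera_from_world" (4x4, takes a point from world to camera coordinates). Camera axes: x right, y down, z forward; pixel columns grow to the right and rows downward; lengths in m; the calibration is good to about 2 mm. A picture is of the moment at which its call begins: read the wrist's pose just before it. camera_params takes no time and is no camera call; for the wrist camera it gives the pose at the moment of the call.
- bot.job_done(): hands the job in, once; it reports no verdict.
Trained networks look in the newest picture that a camera, given by its name, has taken for a name from the list of things; names that differ only in an ending like _2 or _b are one class to them, and where a whole thing is asked for, a point or a joint stands for the part that bears it (a point fixed in the world has none). Each returns a list of dicts, best first, with "p" (0 to 1); they miss things now and then, are a little off and sometimes report something else, mostly with a low value. They report only what shows in the picture. A call takes as long as a camera call. They do not tell look-alikes from the thing itself.
- bot.recognise(camera, query): "at" ([x, y, z] in m, in world coordinates, good to about 4 mm: the middle of the surface that is visible of it).
- bot.pinpoint(camera, query): "at" ([x, y, z] in m, in world coordinates, good to about 4 mm: a listed point, or the origin of a listed thing).
The state is a dict: "t": time; "qpos": joint angles; "joint_vel": joint speeds; "joint_torque": joint torques, N m; "tool_pos": TCP position; "tool_rot": TCP orientation; "wrist_force": force on the tool from outside, world axes, zero at the start; "ft_torque": the same for the moment, N m; "opening": finger opening in m.
Only numpy, scipy, OpenCV 4.12 (cv2) and the standard library are available. Lean on these libraries where they do the work, as an engineer would, in place of code of your own. Each camera call takes 0.05 s, during which the arm holds its last target. There are 200 camera calls.

## Working session

There is one attempt and no reset: what is moved stays moved. The work goes in short steps, Python scripts to look and compute and a shell command to move; the robot and the scene stay as the last step left them, time stands still between calls to the robot, and variables do not carry over. Pictures are saved under pics/ and viewed, about 8 in all and at most 12, crops included, and the job is handed in when it is done.

```bash
mkdir -p pics
python3 - <<'E'
from plant import bot
import cv2,numpy as np
s=bot.observe();print(s['t'],s['tool_pos'],s['tool_rot'],s['opening'])
for c in ["scene","side"]:
    im=bot.capture(c);cv2.imwrite(f'pics/{c}0.png',im[:,:,::-1])
    for q in ["shaft","plate","dial_stand","v_block","setting_block","bush"]:
        print(c,q,[(np.round(d['at'],3).tolist(),round(d['p'],2)) for d in bot.pinpoint(c,q)])
E
```

```text
0.0 [ 0.17522649 -0.54735533  0.2308438 ] [-3.10288263e+00 -4.84605793e-01  2.67970246e-04] 0.08529755503411522
scene shaft [([0.567, -0.009, 0.096], 0.85), ([0.712, -0.433, 0.011], 0.79), ([0.28, -0.348, 0.015], 0.44)]
scene plate [([0.551, 0.002, 0.002], 0.69)]
scene dial_stand [([0.825, 0.202, 0.004], 0.68), ([0.735, -0.228, 0.082], 0.56), ([0.551, 0.003, 0.0], 0.34)]
scene v_block [([0.668, 0.28, 0.084], 0.91)]
scene setting_block [([0.711, 0.062, 0.082], 0.62)]
scene bush [([0.369, 0.127, 0.078], 0.59)]
side shaft [([0.276, -0.341, 0.015], 0.73), ([0.563, -0.009, 0.095], 0.68), ([0.715, -0.431, 0.019], 0.53), ([0.711, 0.061, 0.082], 0.35)]
side plate [([0.553, 0.006, 0.002], 0.74)]
side dial_stand [([0.733, -0.233, 0.081], 0.8)]
side v_block [([0.67, 0.274, 0.079], 0.77)]
side setting_block [([0.708, 0.059, 0.081], 0.7)]
side bush [([0.373, 0.132, 0.083], 0.49)]
```

View pics/scene0.png

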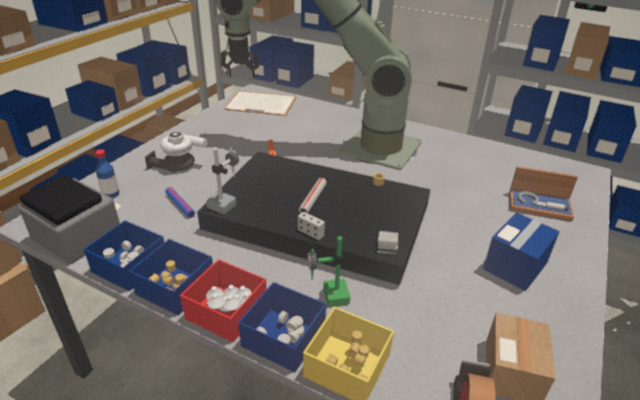

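View pics/side0.png

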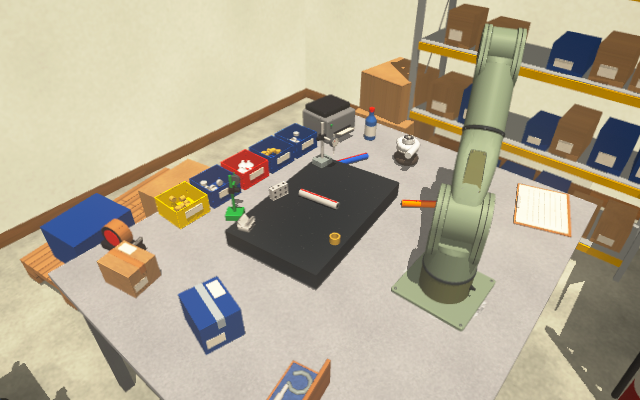

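The steel dial stand is at about (0.734, -0.23), the plate's -y end (the green one on the bench is the decoy). The shaft lies at about (0.565, -0.009) with its red line up: scene px ~(313,195), side px ~(318,199). Next I measure the shaft axis from the red line.

```bash
cat > h.py <<'E'
from plant import bot
import cv2,numpy as np
from scipy.spatial.transform import Rotation as R
def K(p,h=400):
    f=h/2/np.tan(np.radians(p['fov_y'])/2); return np.array([[f,0,p['cx']],[0,f,p['cy']],[0,0,1.]])
def ray(c,uv,z):
    p=bot.camera_params(c);M=np.array(p['camera_from_world'])
    n=cv2.undistortPoints(np.float64(uv).reshape(-1,1,2),K(p),np.array(p['dist'],float))[:,0]
    d=np.c_[n,np.ones(len(n))]@M[:3,:3]; o=-M[:3,:3].T@M[:3,3]
    return o+d*((z-o[2])/d[:,2])[:,None]
def proj(c,P):
    p=bot.camera_params(c);M=np.array(p['camera_from_world'])
    return cv2.projectPoints(np.float64(P),cv2.Rodrigues(M[:3,:3])[0],M[:3,3],K(p),np.array(p['dist'],float))[0][:,0]
def red(c,im,z,cen,r=.11):
    hsv=cv2.cvtColor(im,cv2.COLOR_RGB2HSV);H,S,V=cv2.split(hsv)
    m=((H<8)|(H>172))&(S>90)&(V>70)
    v,u=np.nonzero(m);P=ray(c,np.c_[u,v],z)[:,:2]
    k=np.hypot(*(P-cen).T)<r;P=P[k]
    if len(P)<8: return len(P)
    mu=P.mean(0);w,E=np.linalg.eigh(np.cov((P-mu).T));e=E[:,1]*np.sign(E[0,1]);t=(P-mu)@e
    return len(P),np.round(mu+e*(t.min()+t.max())/2,4),'yaw deg',np.degrees(np.arctan2(e[1],e[0])).round(2),'len',np.ptp(t).round(3)
def bright(c,im,z,cen,r=.11,dy=.04):
    # bright body of the shaft against the black plate
    V=im.max(2);v,u=np.nonzero(V>90);P=ray(c,np.c_[u,v],z)[:,:2]
    k=(abs(P[:,0]-cen[0])<r)&(abs(P[:,1]-cen[1])<dy);P=P[k];mu=P.mean(0)
    w,E=np.linalg.eigh(np.cov((P-mu).T));e=E[:,1]*np.sign(E[0,1]);t=(P-mu)@e;n=(P-mu)@[-e[1],e[0]]
    return len(P),np.round(mu+e*(t.min()+t.max())/2,4),'yaw',np.degrees(np.arctan2(e[1],e[0])).round(2),'len',np.ptp(t).round(3),'wid',np.ptp(n).round(3)
E
python3 - <<'E'
from h import *
for c in ["scene","side"]:
    im=cv2.imread(f'pics/{c}0.png')[:,:,::-1].copy()
    print(c,red(c,im,.11,[.565,-.009]),bright(c,im,.1,[.565,-.009]))
    x,y=proj(c,[[.565,-.009,.1]])[0].astype(int)
    cr=im[y-50:y+50,x-65:x+65];cv2.imwrite(f'pics/{c}c.png',cv2.resize(cr,None,fx=4,fy=4,interpolation=cv2.INTER_CUBIC)[:,:,::-1])
a,b=[cv2.imread(f'pics/{c}c.png') for c in("scene","side")]
cv2.imwrite('pics/c0.png',cv2.resize(np.hstack([a,b]),None,fx=.75,fy=.75))
s=bot.observe();y=R.from_rotvec(s['tool_rot']).as_matrix();print(y.round(3),s['wrist_force'])
E
```

```text
scene (55, array([ 0.5538, -0.0135]), 'yaw deg', np.float64(9.0), 'len', np.float64(0.165)) (447, array([ 0.5657, -0.0091]), 'yaw', np.float64(10.76), 'len', np.float64(0.225), 'wid', np.float64(0.043))
side (66, array([ 0.5625, -0.0082]), 'yaw deg', np.float64(8.38), 'len', np.float64(0.163)) (314, array([ 0.5581, -0.0039]), 'yaw', np.float64(7.01), 'len', np.float64(0.188), 'wid', np.float64(0.047))
[[ 0.952  0.305 -0.   ]
 [ 0.305 -0.952  0.   ]
 [-0.    -0.    -1.   ]] [ 0.1504549   0.28007992 -0.70907691]
```

View pics/c0.png

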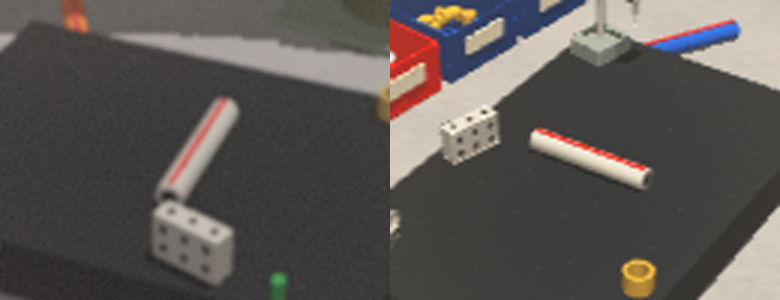

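The crop agrees: shaft centre about (0.562, -0.009), yaw about 8.7°, so the roll direction is (0.15, -0.99). I'll go above it with the fingers shut.

```bash
python3 -m pendant '{"travel":[[0.12,0.17,0],[0.24,0.34,0],[0.36,0.51,0],[0.4825,0.684,0],[0.4825,0.684,0],[0.4825,0.684,0],[0.4825,0.684,0],[0.4825,0.684,0],[0.4825,0.684,0],[0.4825,0.684,0],[0.4825,0.684,0],[0.4825,0.684,0],[0.4825,0.684,0],[0.4825,0.684,0],[0.4825,0.684,0],[0.4825,0.684,0],[0.4825,0.684,0],[0.4825,0.684,0],[0.4825,0.684,-0.06],[0.4825,0.684,-0.11]],"twist":[-0.1,-0.2,-0.3,-0.314,-0.314,-0.314,-0.314,-0.314,-0.314,-0.314,-0.314,-0.314,-0.314,-0.314,-0.314,-0.314,-0.314,-0.314,-0.314,-0.314]}' -1
python3 - <<'E'
from h import *
im=bot.capture("wrist");s=bot.observe();print(s['tool_pos'],R.from_rotvec(s['tool_rot']).as_matrix().round(3)[0],s['opening'],s['wrist_force'])
print(red("wrist",im,.11,[.562,-.009]))
print(proj("wrist",[[.562,-.009,.11],list(s['tool_pos'])]))
cv2.imwrite('pics/w1.png',im[:,:,::-1])
E
```

```text
t: 2.37
tool_pos: [0.5619, -0.0012, 0.1484]
tool_rot: [3.132, 0.239, 0.006]
wrist_force: [1.6, -0.2, -0.9]
opening: 0.0
[ 0.55834487 -0.00110278  0.14014383] [ 0.988  0.152 -0.007] -8.481473967436777e-05 [ -3.68580506  -0.18854501 -13.13049337]
(1291, array([ 0.5932, -0.0038]), 'yaw deg', np.float64(8.57), 'len', np.float64(0.092))
[[337.37665904 223.79637662]
 [324.7043786  247.32125103]]
```

View pics/w1.png

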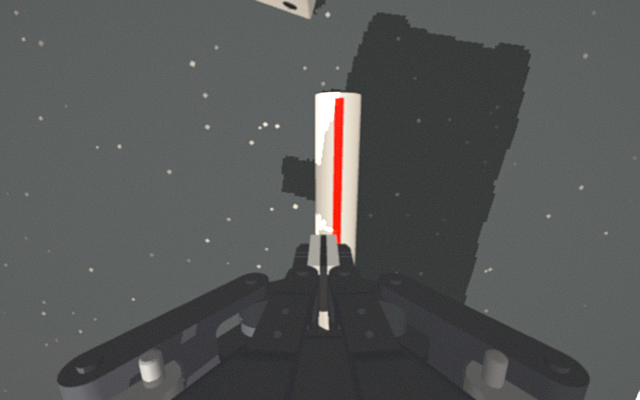

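Fingers shut, about 30 mm above the crown. The shaft runs vertically in the wrist image (x≈315–360, far end at y≈92). The shut tips measure only about 15 mm along the jaw direction. I'll turn the jaws parallel to the shaft and open them a little: 22 mm pads along the roll and two contacts for yaw stability.

```bash
python3 -c "
from plant import bot
s=bot.observe();print(s['qpos'],s['wrist_force'])"
python3 -m pendant '{"travel":[[-0.004,0,0.01],[-0.008,0,0.01],[-0.008,0,0.01],[-0.008,0,0.01]],"twist":[-0.25,-0.5,-0.75,-1]}' -0.4
python3 -c "
from plant import bot
s=bot.observe();print(s['qpos'],s['wrist_force'])"
```

```text
[-0.11341807  0.81114466  0.11302788  1.65122332 -0.12798077  0.69369164
 -1.35484271] [ -3.68580506  -0.18854501 -13.13049337]
t: 2.75
tool_pos: [0.5547, -0.0012, 0.1573]
tool_rot: [-3.092, 0.554, -0.001]
wrist_force: [-0.4, 0.5, -0.3]
opening: 0.0256
[-0.19146594  0.79219717  0.26499919  1.65942195 -0.28480422  0.72764506
 -1.71323508] [-0.36910171  0.50883176 -0.29037358]
```

Joint 7 would run out going that way, so I turn the other way instead.

```bash
for i in 1; do
python3 -m pendant '{"travel":[[0,0,0],[0,0,0],[0,0,0],[0,0,0],[0,0,0]],"twist":[0.25,0.5,0.75,1,1]}' >/dev/null
python3 -m pendant '{"travel":[[0,0,0],[0,0,0],[0,0,0],[0,0,0],[0,0,0]],"twist":[0.25,0.5,0.75,1,1]}' >/dev/null
python3 -m pendant '{"travel":[[0,0,0],[0,0,0],[0,0,0],[0,0,0],[0,0,0]],"twist":[0.25,0.5,0.75,1,1]}' >/dev/null
python3 -m pendant '{"travel":[[0,0,0],[0,0,0],[0,0,0],[0,0,0],[0,0,0],[0,0,0],[0,0,0]],"twist":[0.25,0.5,0.75,1,1.0,1.0,1.0]}'
python3 -m pendant '{"travel":[[0,0,0],[0,0,0],[0,0,0],[0,0,0]],"twist":[0.14,0.14,0.14,0.14]}'
done
python3 - <<'E'
from h import *
im=bot.capture("wrist");s=bot.observe();print(s['tool_pos'],R.from_rotvec(s['tool_rot']).as_matrix().round(3)[0],s['opening'],s['wrist_force'],s['qpos'])
print(red("wrist",im,.11,[.556,-.009]))
cv2.imwrite('pics/w2.png',im[:,:,::-1])
E
```

```text
t: 4.58
tool_pos: [0.5548, -0.0005, 0.156]
tool_rot: [-2.138, -2.301, 0.001]
wrist_force: [0.4, -0.1, -0.4]
opening: 0.0258
t: 4.92
tool_pos: [0.5549, -0.0004, 0.156]
tool_rot: [-2.051, -2.379, 0.0]
wrist_force: [-0.2, 0.6, -0.1]
opening: 0.0257
[ 5.54855579e-01 -3.83013467e-04  1.55947510e-01] [-0.148  0.989 -0.   ] 0.02577221727664941 [0.63494511 0.04280677 0.17387342] [ 0.12034947  0.79012195 -0.34191826  1.64891285  0.35161152  0.76406062
 -0.23543968]
(1864, array([ 0.5623, -0.0095]), 'yaw deg', np.float64(8.65), 'len', np.float64(0.165))
```

View pics/w2.png

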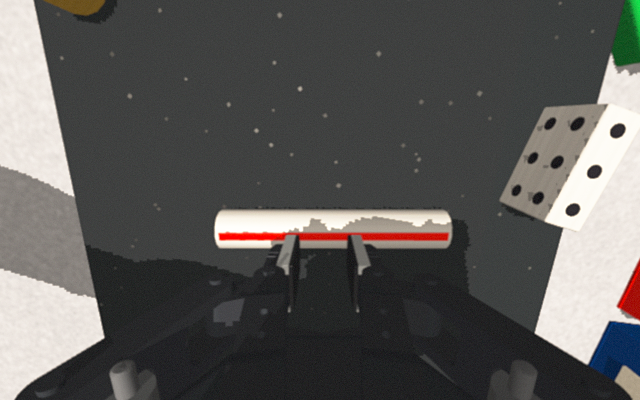

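The whole shaft is now in view (x≈215–452, y≈210–248): centre (0.5623, -0.0095), yaw 8.65°, red length 165 mm. All of this fits. Now I descend gently onto the crown, 9 mm behind it.

```bash
python3 -m pendant '{"travel":[[0.0076,0,-0.01],[0.0076,0,-0.02],[0.0076,0,-0.03],[0.0076,0,-0.04],[0.0076,0,-0.05],[0.0076,0,-0.05]],"twist":[0,0,0,0,0,0]}'
python3 -m pendant '{"travel":[[0,0,-0.0025],[0,0,-0.004],[0,0,-0.005],[0,0,-0.005]],"twist":[0,0,0,0]}'
python3 -m pendant '{"travel":[[0,0,-0.001],[0,0,-0.002],[0,0,-0.0025],[0,0,-0.0025]],"twist":[0,0,0,0]}'
```

```text
t: 5.47
tool_pos: [0.5602, -0.0004, 0.1141]
tool_rot: [-2.045, -2.382, 0.003]
wrist_force: [-0.7, 0.0, 0.6]
opening: 0.0256
t: 5.8
tool_pos: [0.561, -0.0004, 0.112]
tool_rot: [2.046, 2.384, 0.0]
wrist_force: [-0.2, 0.0, 0.5]
opening: 0.0258
t: 6.13
tool_pos: [0.561, -0.0004, 0.1099]
tool_rot: [-2.046, -2.384, 0.0]
wrist_force: [-1.5, 0.3, 0.5]
opening: 0.0257
```

```bash
python3 -m pendant '{"travel":[[0,0,-0.0005],[0,0,-0.001],[0,0,-0.00125],[0,0,-0.00125]],"twist":[0,0,0,0]}'
python3 -m pendant '{"travel":[[0,0,-0.0005],[0,0,-0.001],[0,0,-0.00125],[0,0,-0.00125]],"twist":[0,0,0,0]}'
```

```text
t: 6.47
tool_pos: [0.5611, -0.0003, 0.1094]
tool_rot: [2.046, 2.383, 0.0]
wrist_force: [-2.9, -0.5, 8.0]
opening: 0.0254
t: 6.8
tool_pos: [0.5611, -0.0001, 0.109]
tool_rot: [2.046, 2.383, 0.001]
wrist_force: [-6.0, 1.6, 21.1]
opening: 0.0257
```

Contact at z≈0.109 with 21 N. First stroke: 32 mm of finger travel along (0.15, -0.99).

```bash
python3 -m pendant '{"travel":[[0.0003,-0.002,0],[0.0009,-0.006,0],[0.0017,-0.011,0],[0.0024,-0.016,0],[0.0032,-0.021,0],[0.0039,-0.026,0],[0.0047,-0.031,0],[0.0054,-0.036,0],[0.0059,-0.039,0],[0.006,-0.04,0],[0.006,-0.04,0],[0.006,-0.04,0]],"twist":[0,0,0,0,0,0,0,0,0,0,0,0]}'
python3 - <<'E'
from h import *
im=bot.capture("wrist")
for z in(.11,):print(red("wrist",im,z,[.562,-.02]),bright("side",bot.capture("side"),.1,[.565,-.025]))
cv2.imwrite('pics/w3.png',im[:,:,::-1])
E
```

```text
t: 7.8
tool_pos: [0.566, -0.0329, 0.1094]
tool_rot: [2.046, 2.382, 0.0]
wrist_force: [-7.4, -2.5, 30.2]
opening: 0.0258
(642, array([ 0.5658, -0.0356]), 'yaw deg', np.float64(8.64), 'len', np.float64(0.159)) (324, array([ 0.5604, -0.021 ]), 'yaw', np.float64(6.68), 'len', np.float64(0.188), 'wid', np.float64(0.07))
```

View pics/w3.png

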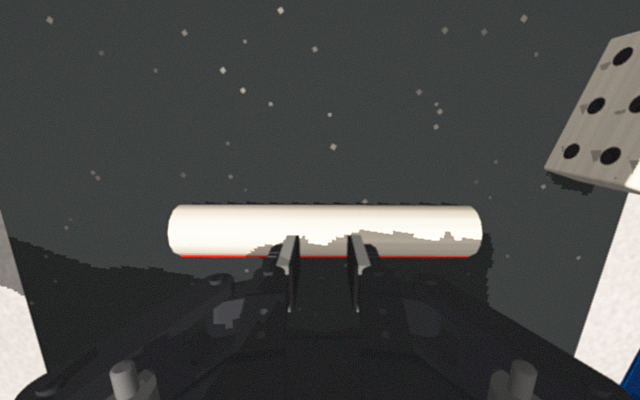

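Rolled without skid: the red line is at the leading lower edge and the yaw is unchanged. Now I lift, step back 16 mm and measure where the shaft stopped.

```bash
python3 -m pendant '{"travel":[[0,0,0.002],[0,0,0.006],[0,0,0.012],[-0.0015,0.01,0.012],[-0.003,0.02,0.012],[-0.003,0.02,0.012]],"twist":[0,0,0,0,0,0]}'
cat >> h.py <<'E'
def body(c,im,cen):
    # shaft silhouette: bright blob around cen, corners to z=.095
    m=(im.min(2)>75).astype(np.uint8)|((im[:,:,0]>110)&(im[:,:,1]<80)).astype(np.uint8)
    P=ray(c,np.c_[np.meshgrid(np.arange(640),np.arange(400))].reshape(2,-1).T,.1)[:,:2].reshape(400,640,2)
    e=np.array([np.cos(.151),np.sin(.151)]);n=np.array([-e[1],e[0]])
    a=(P-cen)@e;b=(P-cen)@n
    m&=((abs(a)<.1)&(abs(b)<.035)).astype(np.uint8)
    t=a[m>0];rows=[]
    for lo in np.arange(-.08,.08,.01):   # upper (+n) edge along the shaft, away from the fingers
        k=(m>0)&(a>lo)&(a<lo+.01); 
        if k.sum()>20: rows.append((lo+.005,np.percentile(b[k],2),np.percentile(b[k],98)))
    r=np.array(rows);o=(abs(r[:,0])>.03)
    mid=r[o,1:].mean(1);f=np.polyfit(r[o,0],mid,1)
    c0=cen+e*(np.percentile(t,1)+np.percentile(t,99))/2+n*f[1]
    return c0.round(4),'yaw',np.degrees(.151+f[0]).round(2),'wid',np.median(r[o,2]-r[o,1]).round(4),'moved',round(float(np.dot(c0-[.5623,-.0095],[.15,-.989])),4)
E
python3 - <<'E'
from h import *
im0=cv2.imread('pics/w2.png')
im=bot.capture("wrist");s=bot.observe();print(s['tool_pos'],s['wrist_force'])
print(body("wrist",im,np.array([.5645,-.025])),red("wrist",im,.105,[.562,-.03]))
E
```

```text
t: 8.4
tool_pos: [0.5631, -0.0139, 0.1175]
tool_rot: [-2.043, -2.385, -0.001]
wrist_force: [0.4, 0.1, -0.1]
opening: 0.0256
[ 0.56323263 -0.01494464  0.11746798] [-0.4710592  -0.82088882  0.07303146]
(array([ 0.5281, -0.0798]), 'yaw', np.float64(-54.56), 'wid', np.float64(0.0111), 'moved', 0.0644) (321, array([ 0.5663, -0.039 ]), 'yaw deg', np.float64(8.55), 'len', np.float64(0.165))
```

```bash
sed -i 's/np.c_\[np.meshgrid(np.arange(640),np.arange(400))\].reshape(2,-1).T/np.stack(np.meshgrid(np.arange(640),np.arange(400)),-1).reshape(-1,2)/' h.py
python3 - <<'E'
from h import *
im=bot.capture("wrist")
print(body("wrist",im,np.array([.5645,-.025])))
E
```

```text
(array([ 0.564 , -0.0239]), 'yaw', np.float64(8.02), 'wid', np.float64(0.032), 'moved', 0.0145)
```

The shaft moved about 15–16 mm, as expected. Second stroke, then lift and step back, in one call.

```bash
python3 -m pendant '{"travel":[[0,0,-0.006],[0,0,-0.01],[0,0,-0.0118],[0,0,-0.0118],[0.0004,-0.003,-0.0118],[0.0011,-0.007,-0.0118],[0.0018,-0.012,-0.0118],[0.0026,-0.017,-0.0118],[0.0033,-0.022,-0.0118],[0.0041,-0.027,-0.0118],[0.0048,-0.032,-0.0118],[0.0054,-0.036,-0.0118],[0.0059,-0.039,-0.0118],[0.006,-0.04,-0.0118],[0.006,-0.04,-0.0118],[0.006,-0.04,-0.009],[0.006,-0.04,-0.005],[0.006,-0.04,0],[0.003,-0.02,0],[0.003,-0.02,0]],"twist":[0,0,0,0,0,0,0,0,0,0,0,0,0,0,0,0,0,0,0,0]}'
python3 - <<'E'
from h import *
im=bot.capture("wrist");s=bot.observe();print(s['tool_pos'],s['wrist_force'])
print(body("wrist",im,np.array([.567,-.041])))
E
```

```text
t: 10.17
tool_pos: [0.5656, -0.0299, 0.1176]
tool_rot: [-2.043, -2.385, -0.002]
wrist_force: [0.2, 0.9, 1.0]
opening: 0.0256
[ 0.56573899 -0.03124092  0.11756135] [ 0.71506086 -0.39052043 -0.43811049]
(array([ 0.5664, -0.0407]), 'yaw', np.float64(8.64), 'wid', np.float64(0.0312), 'moved', 0.0314)
```

```bash
python3 -m pendant '{"travel":[[0,0,-0.006],[0,0,-0.01],[0,0,-0.0118],[0,0,-0.0118],[0.0004,-0.003,-0.0118],[0.0011,-0.007,-0.0118],[0.0018,-0.012,-0.0118],[0.0026,-0.017,-0.0118],[0.0033,-0.022,-0.0118],[0.0041,-0.027,-0.0118],[0.0048,-0.032,-0.0118],[0.0054,-0.036,-0.0118],[0.0059,-0.039,-0.0118],[0.006,-0.04,-0.0118],[0.006,-0.04,-0.0118],[0.006,-0.04,-0.009],[0.006,-0.04,-0.005],[0.006,-0.04,0],[0.003,-0.02,0],[0.003,-0.02,0]],"twist":[0,0,0,0,0,0,0,0,0,0,0,0,0,0,0,0,0,0,0,0]}'
python3 - <<'E'
from h import *
im=bot.capture("wrist");s=bot.observe();print(s['tool_pos'],s['wrist_force'])
print(body("wrist",im,np.array([.5693,-.057])),red("wrist",im,.085,[.569,-.057]))
cv2.imwrite('pics/w4.png',im[:,:,::-1])
E
```

```text
t: 11.88
tool_pos: [0.568, -0.0461, 0.1177]
tool_rot: [-2.044, -2.385, -0.002]
wrist_force: [0.0, 1.5, -0.0]
opening: 0.0256
[ 0.56813079 -0.04736359  0.11754566] [-0.3315221  -0.44269078  0.65810861]Traceback (most recent call last):
  File "<stdin>", line 3, in <module>
  File "h.py", line 17, in red
    v,u=np.nonzero(m);P=ray(c,np.c_[u,v],z)[:,:2]
                        ~~~^^^^^^^^^^^^^^^^
  File "h.py", line 8, in ray
    n=cv2.undistortPoints(np.float64(uv).reshape(-1,1,2),K(p),np.array(p['dist'],float))[:,0]
      ~~~~~~~~~~~~~~~~~~~^^^^^^^^^^^^^^^^^^^^^^^^^^^^^^^^^^^^^^^^^^^^^^^^^^^^^^^^^^^^^^^
cv2.error: OpenCV(4.12.0) /io/opencv/modules/calib3d/src/undistort.dispatch.cpp:347: error: (-215:Assertion failed) CV_IS_MAT(_src) && CV_IS_MAT(_dst) && (_src->rows == 1 || _src->cols == 1) && (_dst->rows == 1 || _dst->cols == 1) && _src->cols + _src->rows - 1 == _dst->rows + _dst->cols - 1 && (CV_MAT_TYPE(_src->type) == CV_32FC2 || CV_MAT_TYPE(_src->type) == CV_64FC2) && (CV_MAT_TYPE(_dst->type) == CV_32FC2 || CV_MAT_TYPE(_dst->type) == CV_64FC2) in function 'cvUndistortPointsInternal'
```

No red is visible any more: the line is underneath, as it should be at half-way.

```bash
python3 - <<'E'
from h import *
im=bot.capture("wrist")
print(body("wrist",im,np.array([.5693,-.057])))
E
python3 -m pendant '{"travel":[[0,0,-0.006],[0,0,-0.01],[0,0,-0.0118],[0,0,-0.0118],[0.0004,-0.003,-0.0118],[0.0011,-0.007,-0.0118],[0.0018,-0.012,-0.0118],[0.0026,-0.017,-0.0118],[0.0033,-0.022,-0.0118],[0.0041,-0.027,-0.0118],[0.0048,-0.032,-0.0118],[0.0054,-0.036,-0.0118],[0.0059,-0.039,-0.0118],[0.006,-0.04,-0.0118],[0.006,-0.04,-0.0118],[0.006,-0.04,-0.009],[0.006,-0.04,-0.005],[0.006,-0.04,0],[0.003,-0.02,0],[0.003,-0.02,0]],"twist":[0,0,0,0,0,0,0,0,0,0,0,0,0,0,0,0,0,0,0,0]}'
python3 - <<'E'
from h import *
im=bot.capture("wrist");s=bot.observe();print(s['tool_pos'],s['wrist_force'])
cv2.imwrite('pics/w4.png',im[:,:,::-1])
print(body("wrist",im,np.array([.572,-.072])))
E
```

```text
(array([ 0.5688, -0.0569]), 'yaw', np.float64(8.49), 'wid', np.float64(0.031), 'moved', 0.0478)
t: 13.65
tool_pos: [0.5704, -0.0621, 0.1176]
tool_rot: [-2.043, -2.385, -0.002]
wrist_force: [0.3, 2.0, -0.4]
opening: 0.0254
[ 0.57054228 -0.06335407  0.11756987] [0.34660425 0.33190199 0.93369126]
(array([ 0.5711, -0.0725]), 'yaw', np.float64(8.61), 'wid', np.float64(0.0316), 'moved', 0.0636)
```

View pics/w4.png

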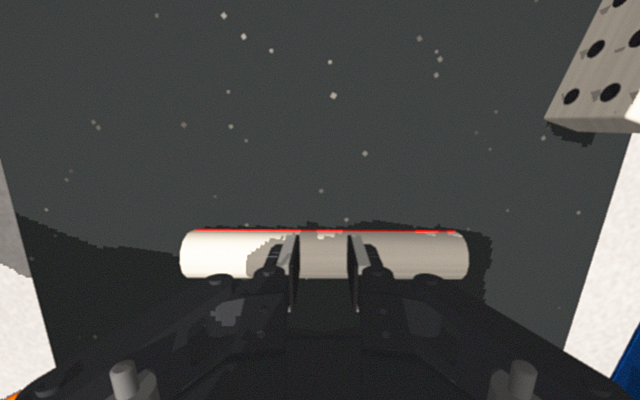

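Rolled 63.6 mm, the red line is coming up on the trailing side (y≈231 px), and the yaw is steady. Fifth stroke.

```bash
python3 -m pendant '{"travel":[[0,0,-0.006],[0,0,-0.01],[0,0,-0.0118],[0,0,-0.0118],[0.0004,-0.003,-0.0118],[0.0011,-0.007,-0.0118],[0.0018,-0.012,-0.0118],[0.0026,-0.017,-0.0118],[0.0033,-0.022,-0.0118],[0.0041,-0.027,-0.0118],[0.0048,-0.032,-0.0118],[0.0054,-0.036,-0.0118],[0.0059,-0.039,-0.0118],[0.006,-0.04,-0.0118],[0.006,-0.04,-0.0118],[0.006,-0.04,-0.009],[0.006,-0.04,-0.005],[0.006,-0.04,0],[0.003,-0.02,0],[0.003,-0.02,0]],"twist":[0,0,0,0,0,0,0,0,0,0,0,0,0,0,0,0,0,0,0,0]}'
python3 - <<'E'
from h import *
im=bot.capture("wrist");s=bot.observe();print(s['tool_pos'],s['wrist_force'])
print(body("wrist",im,np.array([.574,-.088])),red("wrist",im,.106,[.574,-.08]))
E
```

```text
t: 15.37
tool_pos: [0.5729, -0.0781, 0.1176]
tool_rot: [-2.043, -2.385, -0.002]
wrist_force: [0.8, 2.2, -0.3]
opening: 0.0257
[ 0.5729661  -0.07936935  0.11751369] [ 0.09451293 -0.14635292 -0.22624294]
(array([ 0.5734, -0.0874]), 'yaw', np.float64(7.98), 'wid', np.float64(0.0309), 'moved', 0.0787) (2416, array([ 0.573 , -0.0817]), 'yaw deg', np.float64(8.43), 'len', np.float64(0.166))
```

Silhouette and red line disagree by a few mm, so I look.

Run:
```python
from h import *
im=bot.capture("wrist");cv2.imwrite('pics/w5.png',im[:,:,::-1])
for z in(.1,.104,.108):print(z,red("wrist",im,z,[.574,-.08]))
e=np.array([np.cos(.151),np.sin(.151)]);r=np.array([.15,-.989])
for d in(.078,.080,.082,.084,.086):
    a=(.09425-d)/.015;c=np.array([.5623,-.0095])+r*d
    P=[[*(c-r*.015*np.sin(a)+e*t),.095+.015*np.cos(a)] for t in(-.07,.07)]
    print(d,proj("wrist",P).round(1).tolist())
H,S,V=cv2.split(cv2.cvtColor(im,cv2.COLOR_RGB2HSV));m=((H<8)|(H>172))&(S>90)&(V>70)
for x in (230,250,400,430):
    v=np.nonzero(m[:,x])[0];print(x,v.min() if len(v) else 0,v.max() if len(v) else 0,len(v))
```

```text
0.1 (2478, array([ 0.5733, -0.0841]), 'yaw deg', np.float64(8.38), 'len', np.float64(0.172))
0.104 (2478, array([ 0.573 , -0.0823]), 'yaw deg', np.float64(8.38), 'len', np.float64(0.168))
0.108 (2478, array([ 0.5727, -0.0805]), 'yaw deg', np.float64(8.38), 'len', np.float64(0.164))
0.078 [[208.0, 228.9], [442.4, 229.5]]
0.08 [[207.5, 234.7], [443.0, 235.3]]
0.082 [[207.0, 240.9], [443.4, 241.5]]
0.084 [[206.7, 247.2], [443.6, 247.8]]
0.086 [[206.6, 253.7], [443.7, 254.3]]
230 239 248 10
250 239 248 10
400 240 250 11
430 240 250 11
```

View pics/w5.png

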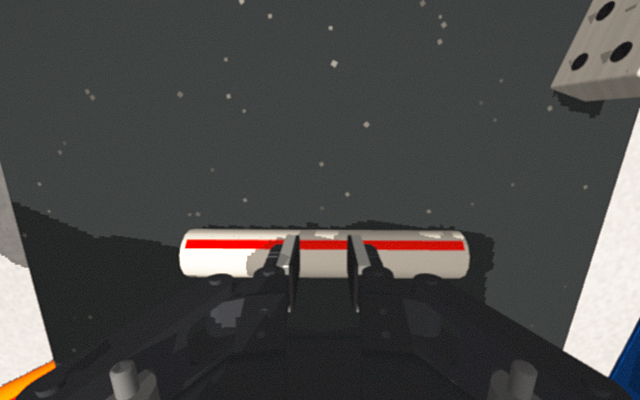

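The red line is on the trailing upper side (row ~244). It reads 0–0.2 rad ahead of pure rolling from the silhouette, well inside tolerance. Last stroke: 26 mm of finger travel (13 mm of shaft), then straight up.

```bash
python3 -m pendant '{"travel":[[0,0,-0.006],[0,0,-0.01],[0,0,-0.0118],[0,0,-0.0118],[0.0004,-0.003,-0.0118],[0.0011,-0.007,-0.0118],[0.0018,-0.012,-0.0118],[0.0026,-0.017,-0.0118],[0.0033,-0.022,-0.0118],[0.0039,-0.026,-0.0118],[0.0045,-0.03,-0.0118],[0.0048,-0.032,-0.0118],[0.0049,-0.0325,-0.0118],[0.0049,-0.0325,-0.0118],[0.0049,-0.0325,-0.009],[0.0049,-0.0325,-0.005],[0.0049,-0.0325,0],[0.0049,-0.0325,0.02],[0.0049,-0.0325,0.04],[0.0049,-0.0325,0.04]],"twist":[0,0,0,0,0,0,0,0,0,0,0,0,0,0,0,0,0,0,0,0]}'
python3 - <<'E'
from h import *
im=bot.capture("wrist");cv2.imwrite('pics/w6.png',im[:,:,::-1])
print(bot.observe()['wrist_force'],body("wrist",im,np.array([.576,-.1015])),red("wrist",im,.11,[.576,-.1]))
im=bot.capture("side");print(red("side",im,.11,[.576,-.1]))
for q in["dial_stand","setting_block","bush","v_block"]:print(q,[(np.round(d['at'],3).tolist(),round(d['p'],2)) for d in bot.pinpoint("side",q)])
E
```

```text
t: 17.13
tool_pos: [0.5779, -0.1066, 0.1519]
tool_rot: [2.045, 2.381, 0.003]
wrist_force: [1.6, -1.0, 0.5]
opening: 0.0253
[-0.04056977  0.05133478 -1.13722911] (array([ 0.5753, -0.1033]), 'yaw', np.float64(7.3), 'wid', np.float64(0.0306), 'moved', 0.0947) (1928, array([ 0.576 , -0.1058]), 'yaw deg', np.float64(8.35), 'len', np.float64(0.164))
(56, array([ 0.576 , -0.1042]), 'yaw deg', np.float64(8.91), 'len', np.float64(0.166))
dial_stand [([0.732, -0.234, 0.079], 0.57), ([0.823, 0.204, -0.002], 0.57)]
setting_block [([0.71, 0.062, 0.082], 0.66)]
bush [([0.373, 0.132, 0.082], 0.47)]
v_block [([0.577, -0.105, 0.094], 0.6), ([0.671, 0.275, 0.079], 0.53)]
```

View pics/w6.png

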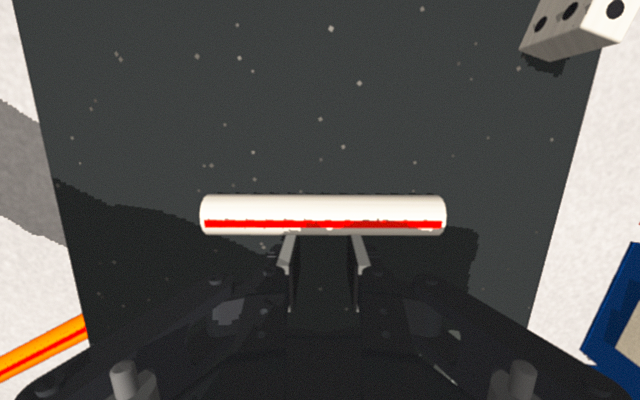

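The shaft has moved about 95 mm, and the red line sits at the same fraction of the silhouette (0.71) as in the start view, so it is uppermost. The other items on the plate have not moved. I let it settle, re-check and hand in.

```bash
python3 -m pendant '{"travel":[[0,0,0.02],[0,0,0.03],[0,0,0.03],[0,0,0.03],[0,0,0.03],[0,0,0.03]],"twist":[0,0,0,0,0,0]}'
python3 - <<'E'
from h import *
print(red("side",bot.capture("side"),.11,[.576,-.1]),red("wrist",bot.capture("wrist"),.11,[.576,-.1]))
bot.job_done()
E
```

```text
t: 17.93
tool_pos: [0.5767, -0.1064, 0.1729]
tool_rot: [-2.046, -2.383, 0.001]
wrist_force: [-0.1, 0.0, -0.1]
opening: 0.0255
(58, array([ 0.5761, -0.1045]), 'yaw deg', np.float64(8.7), 'len', np.float64(0.166)) (1567, array([ 0.5765, -0.1062]), 'yaw deg', np.float64(8.49), 'len', np.float64(0.165))
the job is handed in; nothing more can be done
```

The shaft has rolled one full turn towards the steel dial-gauge stand and lies at rest about 95 mm from where it began, with its red line uppermost. I handed the job in at about 18 s of the 45 s allowed; no verdict is reported.

**How:** I used six strokes with both fingertips resting on the crown. Pressing force read 21–30 N on the first stroke; I did not read it during the others. At half-way, 47.8 mm along, no red was visible from above.

**Last checks:**
- **Travel:** the shaft's outline gave 94.7 mm. The red line gave about 96–98 mm.
- **Disagreement:** those two differ by 2–3 mm, which could mean the line is up to about 0.2 rad off the top. That is within the 0.42 rad limit.
- **Shaft yaw:** about 8.6°, the same as at the start.
- **Clearance:** the fingers are about 60 mm clear of the shaft and the wrist force is zero.
- **Other objects:** the dial stand, setting block, bush and V-block were re-found within 4 mm of their starting places. For the V-block the network also mistook the shaft for it. I did not re-measure the carton or the turbocharger, but the tool stayed well clear of both.

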